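# Dust off a windscreen tint sample and hold it up label end first

### The job

At the motorcycle service counter, blow the dust off the windscreen tint sample lying on the mat: press the nozzle cap of the air-duster can fully down and let it spring back up, while the sample still lies there. Then pick the sample up by its clear end, keeping your fingers off the frosted end (the end with the small corner notch), and hold it up 20 cm or so above the counter to be read: frosted end uppermost, label face up, leaned back about 45 degrees from upright and square to the counter so that someone standing at either long side of it can read it. Finish while holding it there; leave the filter, mug, carton and sample rack alone.

Things in the scene. Friction and masses are not known exactly. Their poses are not given: they have to be found in the camera images.
- counter_mid (a point): Fixed point on the counter top, dark grey-brown laminate, 550 mm straight ahead of the robot, at the surface. x points across the counter, away from the robot; y runs along the counter's long sides; z is up.
- station: Dusting place fixed to the counter: pale grey mat 180 x 180 mm, 3 mm thick, and an aluminium air-duster spray can with a white sleeve (52 mm diameter, 137 mm to the top of its metal) in a dark steel collar (61 mm wide, 38 mm high) on a 76 mm square foot. Origin on the counter: the mat's centre is 100 mm along +y, the can's axis 110 mm along -y; z is up. The nozzle faces the mat.
- nozzle_top (a point): Centre of the flat round top of the can's white nozzle cap (26 mm diameter, 18 mm tall), 162 mm above the counter when up. The point moves down with the cap.
- nozzle_cap (a joint): How far the sprung nozzle cap is pressed straight down, in m: 0 up, 0.006 fully down. It starts to give at about 4 N and takes about 10 N to be fully down; it springs back by itself.
- sample: Windscreen tint sample: loose plate of smoked acrylic 110 x 36 x 6 mm, about 28 g, lying label face up on the mat, turned any way. Origin: centre of its underside. x runs along its length to the frosted end, y across, z out of the label face. The frosted end is x from 25 to 55 mm; its +y corner has the notch, 10 mm long, 9 mm wide. The clear end is x from -55 to 25 mm, with square corners.
- frosted_end: The frosted, notched end of the sample, part of it, slightly paler and matt. Origin on the underside, on the centre line, 40 mm from the sample's centre and 15 mm from its tip. Same axes as the sample.
- oil_filter: Bystander: loose spin-on oil filter, dark, 66 mm diameter, 76 mm tall, upright. Origin under its centre.
- mug: Bystander: loose white mug, 80 mm diameter, 92 mm tall. Origin under its centre.
- pad_carton: Bystander: loose brake-pad carton 75 x 110 x 38 mm. Origin under its centre.
- sample_rack: Bystander, fixed: wooden block 55 x 115 x 30 mm with four other tint samples standing in its slots up to 112 mm above the counter. Origin under its centre.
There are look-alikes about, which are no part of the job. Several things look just like the sample: the one meant starts farthest to the robot's left.

How it is judged:
By the outcome, as a careful person would: the job done as asked, in the order asked, and still so for the second after the job is handed in, while the arm keeps its last pose, push and grip.
It also fails if it takes over 45 s, if anything falls off the work surface, if the arm or the gripper's body presses on something with over 40 N, if the wrist force passes 120 N, or if a joint passes its speed limit or range.

### The arm

A 7-joint arm with a two-finger parallel gripper is mounted at the origin on the work surface. World frame = base frame: x ahead of the robot, y to its left, z up, the work surface at z = 0. Lengths are in m, angles in rad, forces in N, time in s.
With the tool pointing down it reaches from about 0.4 to 0.85 m from the base axis. Payload 10.4 kg.
Tool frame: the origin (TCP) lies at the very end of the fingers, on their centre line; the grasp point (between the pads) lies 19 mm behind it (manip.grip_point_offset is the distance from the TCP to the grasp point, in m); z points along the fingers, y is the line along which they close (so a half turn about z gives the same grasp; the last joint's range is limited). The gripper opens to 85 mm and grips with 20 to 120 N. Pads are 22 mm wide; open, the fingers measure 114 mm over their backs; the gripper's body (76 mm by 85 mm) begins 54 mm behind the grasp point. The pads swing forward as they close: fully open they stand 13 mm farther back than shut.
Start: joints at [1.14, 0.332, -0.065, 1.46, 0.022, 1.35, -0.088], TCP at [0.248, -0.574, 0.231] pointing down, gripper open.
Joint ranges: [-2.6, 2.6], [-0.5, 2.12], [-1.47, 1.34], [0.16, 2.42], [-1.27, 4.41], [0.06, 2.06], [-2.6, 2.6]. Speed limits (rad/s): [2.22, 2.22, 2.79, 2.79, 3.14, 3.14, 3.14].

### API

Orientations are given as a unit quaternion [x, y, z, w].
In Python, from workcell import manip gives the robot as it stands. The module is installed in compiled form; this text tells all that it offers.
- The arm moves only by the shell command python3 -m inch 'ROWS' [OPENING] [FORCE]. ROWS is JSON, a list of rows, each a list of 2 entries, a list of its own where there are three numbers: the shift along the tool's x, y, z each as a share of 0.08 m, from -1 to 1, then the turn, a rotation vector about the tool's x, y, z each as a share of 45 degrees, from -1 to 1. A call has exactly 10 rows; each row is the pose to reach, as a shift and turn from the pose commanded when the call began, along the tool's axes at that moment; what a row does not reach only later rows make up. A row lasts 1/10 s, in which the tool goes at most 50 mm and 8.59 degrees, less where a joint would pass 70% of its speed; a pose out of reach is approached as far as the arm can. A call with a number of a shift or a turn outside -1 to 1 is refused whole. A call with a gripper value outside its range is refused whole. OPENING is the opening, from 0 (shut) to 1 (fully open), set as the call begins (- or left out, the last holds). The fingers move at their own pace and stop on an object; FORCE is the grip in N (left out, the last holds). Time passes only in rows, so rows that repeat a pose let the fingers close, or fill a call up. It gives the time, the measured TCP pose, the force, the opening and the grip force at its end, in the units of the state.
- manip.get_obs(): the state, without advancing time (a new reading comes with each control period).
- manip.camera(name): name is "side" or "top"; returns the picture (400x640x3 uint8, red, green, blue); there is no depth.
- manip.camera_params(name): a dict with "fov_y" (degrees; the focal length in pixels is half the picture's height over the tangent of half this angle, whatever the lens; pixels are square), "cx", "cy" (the principal point, pixels), "camera_from_world" (4x4, takes a point from world to camera coordinates). Camera axes: x right, y up, looking along -z (the intrinsics and any distortion apply to the point x, -y, -z); pixel columns grow to the right and rows downward; lengths in m; the calibration is good to about 2 mm. A picture is of the moment at which its call begins. camera_params takes no time and is no camera call.
- manip.hand_in(): hands the job in; it is judged then, once.
The state is a dict: "clock": time; "joint_pos": joint angles; "joint_velocities": joint speeds; "tau": joint torques, N m; "position": TCP position; "ee_rot": TCP orientation; "ft_force": force on the tool from outside, world axes, zero at the start; "torque": the same for the moment, N m; "grip_width": opening from 0.0 (shut) to 1.0 (fully open); "grasp_force": force on a finger pad.
Only numpy, scipy, OpenCV 4.12 (cv2) and the standard library are available. Lean on these libraries where they do the work, as an engineer would, in place of code of your own. Each camera call takes 0.05 s, during which the arm holds its last target. There are 200 camera calls.

## Working session

There is one attempt and no reset: what is moved stays moved. The work goes in short steps, Python scripts to look and compute and a shell command to move; the robot and the scene stay as the last step left them, time stands still between calls to the robot, and variables do not carry over. Pictures are saved under pics/ and viewed, at most 10 in all, crops included, and the job is handed in when it is done.

```bash
mkdir -p pics
python3 - <<'E'
from workcell import manip
import cv2
for n in("top","side"):
    cv2.imwrite(f"pics/{n}0.png",manip.camera(n)[:,:,::-1]); print(n,manip.camera_params(n))
o=manip.get_obs();print(o, manip.grip_point_offset)
E
```

```text
top {'fov_y': 42.06098443305898, 'cx': 321.64468531482777, 'cy': 189.3588469692699, 'camera_from_world': array([[-0.02072231, -0.99973787, -0.00973488,  0.03359326],
       [ 0.98921987, -0.02191417,  0.14478885, -0.61328775],
       [-0.14496423, -0.00662958,  0.98941469, -1.45893823],
       [ 0.        ,  0.        ,  0.        ,  1.        ]])}
side {'fov_y': 46.94867169862397, 'cx': 319.2295275381945, 'cy': 193.76055026054175, 'camera_from_world': array([[-0.99529584, -0.0963778 , -0.00987457,  0.59244028],
       [ 0.0506605 , -0.60461566,  0.79490466, -0.12371112],
       [-0.08258148,  0.79066505,  0.606654  , -1.35868405],
       [ 0.        ,  0.        ,  0.        ,  1.        ]])}
{'clock': 0.1, 'joint_pos': array([ 1.14040411,  0.33279915, -0.06468718,  1.46084609,  0.02160369,
        1.34992751, -0.08849328]), 'joint_velocities': array([-0.00123851, -0.0007758 ,  0.00045484, -0.00223003, -0.00098887,
       -0.00058291,  0.00062062]), 'tau': array([ 1.02430698e-03, -6.26747274e+01,  4.88467421e-02, -3.92429459e+01,
        1.62159913e-02,  6.97417563e-03, -3.37837014e-05]), 'position': array([ 0.24771831, -0.57344189,  0.23060679]), 'ee_rot': array([ 9.79283446e-01,  2.02493261e-01, -1.62630233e-04, -6.21392951e-04]), 'ft_force': array([-0.15020488, -0.46018878, -0.29250729]), 'torque': array([-0.05767901,  0.0341747 ,  0.03480836]), 'grasp_force': 0.0, 'grip_width': 0.9990400910195126} 0.0187
```

View pics/top0.png

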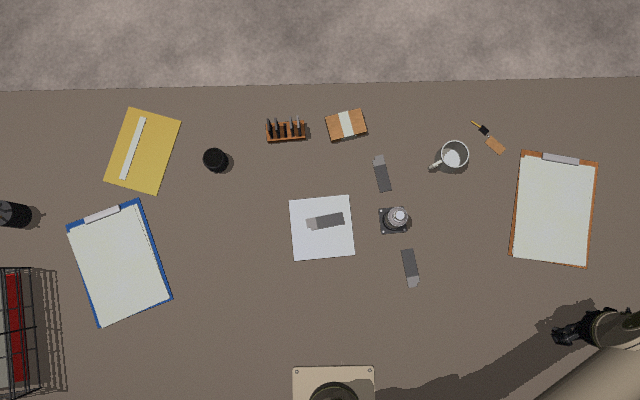

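View pics/side0.png

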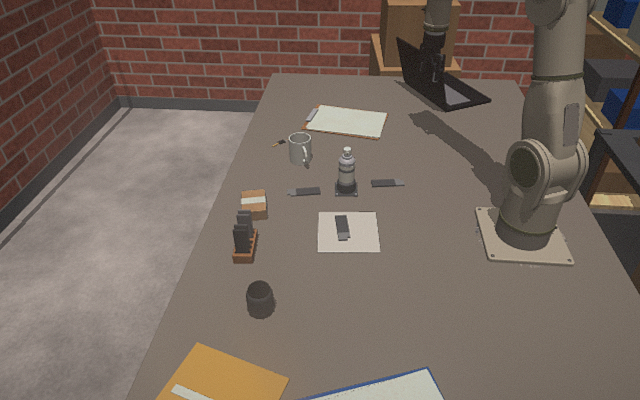

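The top view shows the mat around (322,228) with the leftmost sample on it, spanning about (307–344, 221) with its paler end to the left. The can's cap is near (397,214). The side view has the mat at (348,231), the sample at (342,227) and the cap top at (347,150).

```bash
cat > h.py <<'E'
import numpy as np, cv2
from workcell import manip
def cam(n):
    p=manip.camera_params(n); M=p["camera_from_world"]; return p["cx"],p["cy"],200/np.tan(np.radians(p["fov_y"]/2)),M[:3,:3],M[:3,3]
def ray(n,u,v):
    cx,cy,f,R,t=cam(n); return -R.T@t, R.T@np.array([(u-cx)/f,-(v-cy)/f,-1])
def onz(n,u,v,z):
    c,d=ray(n,u,v); return c+d*(z-c[2])/d[2]
def proj(n,P):
    cx,cy,f,R,t=cam(n); q=R@np.array(P)+t; return cx+f*q[0]/-q[2], cy-f*q[1]/-q[2]
def tri(uv1,uv2,n1="top",n2="side"):
    (c1,d1),(c2,d2)=ray(n1,*uv1),ray(n2,*uv2)
    s=np.linalg.lstsq(np.stack([d1,-d2],1),c2-c1,rcond=None)[0]
    a,b=c1+s[0]*d1,c2+s[1]*d2; return (a+b)/2,np.linalg.norm(a-b)
E
python3 - <<'E'
from h import *
for n,x0,x1,y0,y1 in(("top",280,365,185,270),("side",310,390,200,260)):
    im=cv2.imread(f"pics/{n}0.png"); g=cv2.cvtColor(im,6)
    m=np.zeros_like(g); m[y0:y1,x0:x1]=(g[y0:y1,x0:x1]>140)*255
    c=max(cv2.findContours(m,0,2)[0],key=cv2.contourArea)
    r=cv2.minAreaRect(c); B=np.array([onz(n,u,v,.003) for u,v in cv2.boxPoints(r)]) if n=="top" else np.array([onz(n,*p[0],.003) for p in cv2.approxPolyDP(c,5,True)])
    print(n,"mat",B.round(4).tolist(),B.mean(0).round(4), np.linalg.norm(np.diff(B,axis=0),axis=1).round(3))
    hull=np.zeros_like(g); cv2.fillConvexPoly(hull,cv2.convexHull(c),255); hull=cv2.erode(hull,np.ones((7,7)))
    s=((g<135)&(hull>0)).astype(np.uint8)*255
    c=max(cv2.findContours(s,0,1)[0],key=cv2.contourArea)
    W=np.array([onz(n,*p[0],.009)[:2] for p in c])
    R=cv2.minAreaRect((W*1000).astype(np.float32)); print(n,"sample",R, cv2.boxPoints(R).round(0).tolist())
    cv2.imwrite(f"pics/{n}c.png",cv2.resize(im[y0:y1,x0:x1],None,fx=7 if n=="top" else 4,fy=7 if n=="top" else 4,interpolation=2))
im=cv2.imread("pics/top0.png")[185:245,370:430];b=cv2.resize(im,None,fx=6,fy=6,interpolation=2)
im=cv2.imread("pics/side0.png")[140:200,320:380];d=cv2.resize(im,None,fx=6,fy=6,interpolation=2)
cv2.imwrite("pics/can.png",np.hstack([b,d]))
cv2.imwrite("pics/canmat.png",np.hstack([cv2.resize(cv2.imread("pics/topc.png"),(420,420)),b[:,:],][0:1]+[cv2.copyMakeBorder(b,0,60,0,0,0)]))
E
```

```text
top mat [[0.5905, 0.1223, 0.003], [0.6048, -0.0586, 0.003], [0.4258, -0.0713, 0.003], [0.4119, 0.1066, 0.003]] [0.5082 0.0248 0.003 ] [0.181 0.179 0.178]
top sample ((526.3948974609375, -0.9901924133300781), (36.90269470214844, 81.69667053222656), 10.106473922729492) [[501.0, 36.0], [515.0, -44.0], [552.0, -38.0], [537.0, 42.0]]
side mat [[0.6013, -0.0553, 0.003], [0.5901, 0.1185, 0.003], [0.4116, 0.103, 0.003], [0.4259, -0.0702, 0.003]] [0.5072 0.024  0.003 ] [0.174 0.179 0.174]
side sample ((524.6365356445312, 16.310890197753906), (36.61921691894531, 115.1219253540039), 9.870920181274414) [[497.0, 70.0], [516.0, -44.0], [553.0, -37.0], [533.0, 76.0]]
```

View pics/canmat.png

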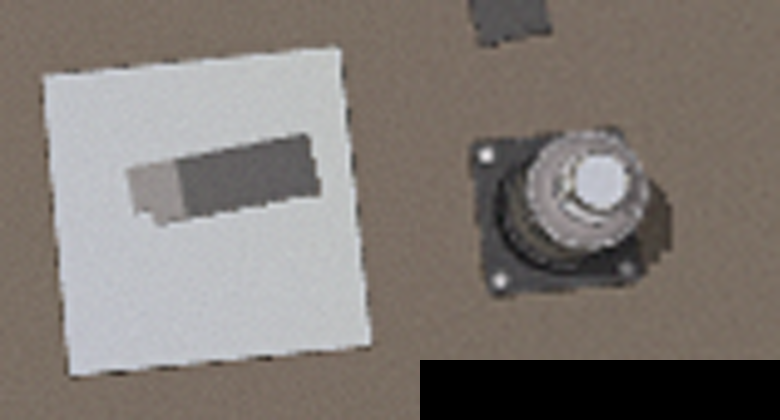

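View pics/can.png

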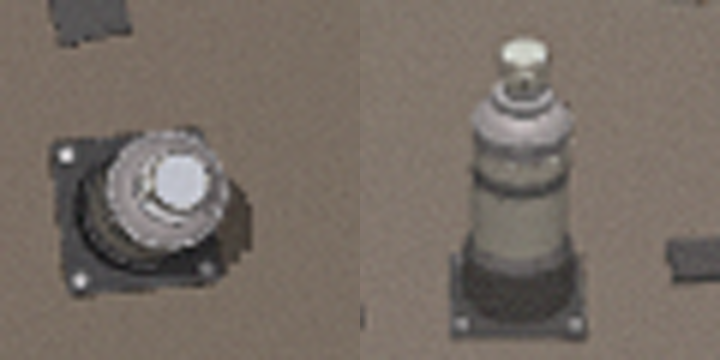

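The crops show the notch at the low-x, +y corner of the sample, which fits label face up with the frosted end towards +y. The cap top is at about (400.3,215.2) in the top view and (347.3,148) in the side view. Next I triangulate the cap and compute the moves.

```bash
cat >> h.py <<'E'
from scipy.spatial.transform import Rotation as Ro
def rel(P,R=None):
    o=manip.get_obs(); R0=Ro.from_quat(o["ee_rot"]); s=R0.inv().apply(np.array(P)-o["position"])/.08
    r=np.zeros(3) if R is None else (R0.inv()*R).as_rotvec()/np.radians(45)
    print("clock",o["clock"].__round__(2),"pos",o["position"].round(4),"F",o["ft_force"].round(1),"q",o["joint_pos"].round(2)); print("shift",s.round(3),"turn",r.round(3))
def down(yaw): # tool down, tool x at yaw (deg)
    return Ro.from_euler("z",yaw,degrees=True)*Ro.from_euler("x",180,degrees=True)
E
python3 - <<'E'
from h import *
p,e=tri((400.3,215.2),(347.3,148.0)); print(p,e)
y=np.array([-.079,.997]); print("station est",np.array([.508,.0245])-.21*y, onz("top",400.3,215.2,.162))
rel([*p[:2],.2]);
E
```

```text
[ 0.52300273 -0.18653123  0.16184994] 0.0003530277218063694
station est [ 0.52459 -0.18487] [ 0.52316599 -0.18651709  0.162     ]
clock 0.1 pos [ 0.2477 -0.5734  0.2306] F [-0.2 -0.5 -0.3] q [ 1.14  0.33 -0.06  1.46  0.02  1.35 -0.09]
shift [ 5.077 -3.075  0.386] turn [0. 0. 0.]
```

```bash
R='[[[0.1,-0.06,0],[0,0,0]],[[0.2,-0.12,0],[0,0,0]],[[0.3,-0.18,0],[0,0,0]],[[0.4,-0.24,0],[0,0,0]],[[0.5,-0.3,0],[0,0,0]],[[0.6,-0.36,0],[0,0,0]],[[0.7,-0.42,0],[0,0,0]],[[0.8,-0.48,0],[0,0,0]],[[0.9,-0.54,0],[0,0,0]],[[1,-0.6,0],[0,0,0]]]' ; unset R
python3 -m inch '[[[0.1,-0.06,0],[0,0,0]],[[0.2,-0.12,0],[0,0,0]],[[0.3,-0.18,0],[0,0,0]],[[0.4,-0.24,0],[0,0,0]],[[0.5,-0.3,0],[0,0,0]],[[0.6,-0.36,0],[0,0,0]],[[0.7,-0.42,0],[0,0,0]],[[0.8,-0.48,0],[0,0,0]],[[0.9,-0.54,0],[0,0,0]],[[1,-0.6,0],[0,0,0]]]' 0 20
```

```text
clock: 1.1
position: [0.3027, -0.4973, 0.2313]
ee_rot: [0.979, 0.202, 0.0, 0.0]
ft_force: [0.4, -0.2, -0.3]
grip_width: 0.002
grasp_force: 0.0
```

```bash
python3 -m inch '[[[0.1,-0.06,0],[0,0,0]],[[0.2,-0.12,0],[0,0,0]],[[0.3,-0.18,0],[0,0,0]],[[0.4,-0.24,0],[0,0,0]],[[0.5,-0.3,0],[0,0,0]],[[0.6,-0.36,0],[0,0,0]],[[0.7,-0.42,0],[0,0,0]],[[0.8,-0.48,0],[0,0,0]],[[0.9,-0.54,0],[0,0,0]],[[1,-0.6,0],[0,0,0]]]'
python3 -m inch '[[[0.1,-0.06,0],[0,0,0]],[[0.2,-0.12,0],[0,0,0]],[[0.3,-0.18,0],[0,0,0]],[[0.4,-0.24,0],[0,0,0]],[[0.5,-0.3,0],[0,0,0]],[[0.6,-0.36,0],[0,0,0]],[[0.7,-0.42,0],[0,0,0]],[[0.8,-0.48,0],[0,0,0]],[[0.9,-0.54,0],[0,0,0]],[[1,-0.6,0],[0,0,0]]]'
python3 -m inch '[[[0.1,-0.06,0],[0,0,0]],[[0.2,-0.12,0],[0,0,0]],[[0.3,-0.18,0],[0,0,0]],[[0.4,-0.24,0],[0,0,0]],[[0.5,-0.3,0],[0,0,0]],[[0.6,-0.36,0],[0,0,0]],[[0.7,-0.42,0],[0,0,0]],[[0.8,-0.48,0],[0,0,0]],[[0.9,-0.54,0],[0,0,0]],[[1,-0.6,0],[0,0,0]]]'
python3 - <<'E'
from h import *
rel([.523,-.1865,.175])
E
```

```text
clock: 2.1
position: [0.3571, -0.4216, 0.2313]
ee_rot: [0.979, 0.202, 0.0, 0.0]
ft_force: [0.3, 0.1, -0.4]
grip_width: -0.0
grasp_force: 0.0
clock: 3.1
position: [0.4115, -0.3458, 0.2314]
ee_rot: [0.979, 0.202, 0.0, 0.0]
ft_force: [1.1, 0.7, -0.4]
grip_width: 0.002
grasp_force: 0.0
clock: 4.1
position: [0.466, -0.2699, 0.2313]
ee_rot: [0.979, 0.203, 0.0, 0.0]
ft_force: [0.2, -0.7, -0.1]
grip_width: -0.002
grasp_force: 0.0
clock 4.1 pos [ 0.466  -0.2699  0.2313] F [ 0.2 -0.7 -0.1] q [ 0.73  0.16 -0.32  1.68  0.05  1.31 -0.76]
shift [ 1.068 -0.675  0.704] turn [0. 0. 0.]
```

```bash
python3 -m inch '[[[0.15,-0.09,0],[0,0,0]],[[0.3,-0.2,0.1],[0,0,0]],[[0.45,-0.3,0.2],[0,0,0]],[[0.6,-0.4,0.3],[0,0,0]],[[0.75,-0.5,0.4],[0,0,0]],[[0.9,-0.58,0.5],[0,0,0]],[[1,-0.64,0.6],[0,0,0]],[[1,-0.64,0.65],[0,0,0]],[[1,-0.64,0.65],[0,0,0]],[[1,-0.64,0.65],[0,0,0]]]'
python3 - <<'E'
from h import *
rel([.523,-.1865,.162])
E
```

```text
clock: 5.1
position: [0.5184, -0.1927, 0.1795]
ee_rot: [0.979, 0.202, -0.0, 0.0]
ft_force: [-0.4, -0.7, 0.3]
grip_width: -0.003
grasp_force: 0.0
clock 5.1 pos [ 0.5184 -0.1927  0.1795] F [-0.4 -0.7  0.3] q [ 0.61  0.24 -0.39  1.71  0.09  1.22 -0.96]
shift [ 0.084 -0.048  0.218] turn [0. 0. 0.]
```

```bash
python3 -m inch '[[[0.08,-0.05,0],[0,0,0]],[[0.08,-0.05,0.1],[0,0,0]],[[0.08,-0.05,0.16],[0,0,0]],[[0.08,-0.05,0.2],[0,0,0]],[[0.08,-0.05,0.22],[0,0,0]],[[0.08,-0.05,0.24],[0,0,0]],[[0.08,-0.05,0.26],[0,0,0]],[[0.08,-0.05,0.28],[0,0,0]],[[0.08,-0.05,0.29],[0,0,0]],[[0.08,-0.05,0.29],[0,0,0]]]'
python3 - <<'E'
from h import *
rel([.523,-.1865,.156])
E
```

```text
clock: 6.1
position: [0.5227, -0.1858, 0.1568]
ee_rot: [0.979, 0.202, -0.0, 0.0]
ft_force: [-6.3, 1.4, 9.7]
grip_width: -0.0
grasp_force: 4.6
clock 6.1 pos [ 0.5227 -0.1858  0.1568] F [-6.3  1.4  9.7] q [ 0.6   0.26 -0.39  1.73  0.11  1.17 -0.99]
shift [-0.    0.01  0.01] turn [0. 0. 0.]
```

```bash
python3 -m inch '[[[0,0,0.01],[0,0,0]],[[0,0,0.015],[0,0,0]],[[0,0,0.02],[0,0,0]],[[0,0,0.025],[0,0,0]],[[0,0,0.03],[0,0,0]],[[0,0,0.03],[0,0,0]],[[0,0,0.03],[0,0,0]],[[0,0,0.03],[0,0,0]],[[0,0,0.03],[0,0,0]],[[0,0,0.03],[0,0,0]]]'
```

```text
clock: 7.1
position: [0.5228, -0.1858, 0.156]
ee_rot: [0.979, 0.202, 0.0, 0.001]
ft_force: [-11.8, 4.1, 21.2]
grip_width: 0.001
grasp_force: 11.1
```

```bash
python3 -m inch '[[[0,0,-0.1],[0,0,0]],[[0,0,-0.25],[0,0,0]],[[0,0,-0.4],[0,0,0]],[[0,0,-0.55],[0,0,-0.1]],[[0,0,-0.65],[0,0,-0.2]],[[0,0,-0.75],[0,0,-0.35]],[[0,0,-0.8],[0,0,-0.5]],[[0,0,-0.8],[0,0,-0.65]],[[0,0,-0.8],[0,0,-0.8]],[[0,0,-0.8],[0,0,-0.85]]]' 0.55
python3 - <<'E'
from h import *
cv2.imwrite("pics/side1.png",cv2.resize(manip.camera("side")[110:260,240:440,::-1],None,fx=4,fy=4))
rel([.5315,-.020,.12],down(99.8))
E
```

```text
clock: 8.1
position: [0.523, -0.1857, 0.2182]
ee_rot: [0.858, 0.514, 0.0, 0.0]
ft_force: [-0.6, 0.8, -0.1]
grip_width: 0.547
grasp_force: 0.0
clock 8.15 pos [ 0.523  -0.1857  0.2182] F [ 0.1 -0.4 -0.4] q [ 0.66  0.22 -0.46  1.65  0.1   1.3  -0.31]
shift [ 1.877 -0.883  1.227] turn [ 0.     0.    -0.843]
```

View pics/side1.png

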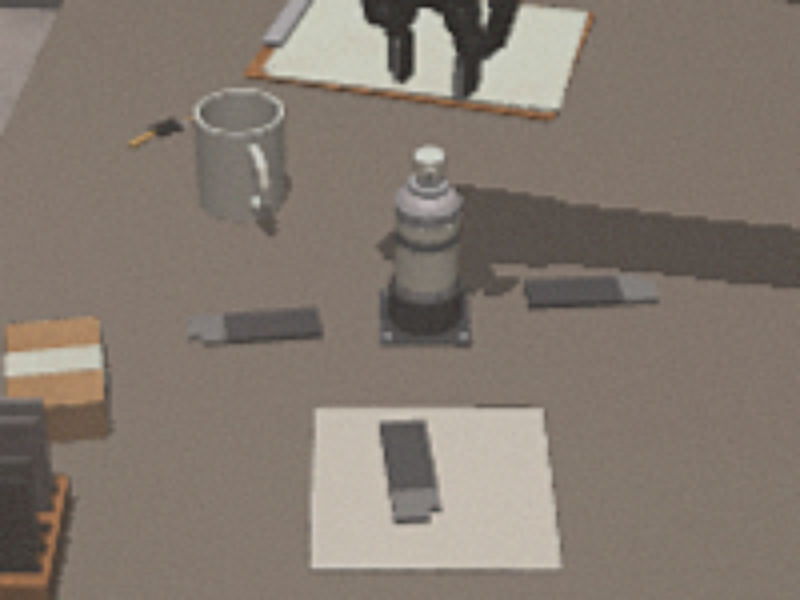

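The side view shows the cap back up at crop (428,155), and the sample still on the mat at crop (410,470). Now I move over the sample.

```bash
python3 -m inch '[[[0.1,-0.05,0],[0,0,-0.1]],[[0.2,-0.1,0],[0,0,-0.2]],[[0.3,-0.14,0],[0,0,-0.3]],[[0.4,-0.19,0],[0,0,-0.4]],[[0.5,-0.23,0],[0,0,-0.5]],[[0.6,-0.28,0],[0,0,-0.6]],[[0.7,-0.33,0.1],[0,0,-0.7]],[[0.8,-0.38,0.2],[0,0,-0.8]],[[0.9,-0.42,0.3],[0,0,-0.84]],[[1,-0.47,0.4],[0,0,-0.84]]]'
python3 - <<'E'
from h import *
rel([.5315,-.020,.06],down(99.8))
E
```

```text
clock: 9.15
position: [0.528, -0.097, 0.1854]
ee_rot: [0.647, 0.762, 0.0, 0.0]
ft_force: [0.4, 0.7, -0.4]
grip_width: 0.548
grasp_force: 0.0
clock 9.15 pos [ 0.528  -0.097   0.1854] F [ 0.4  0.7 -0.4] q [ 0.62  0.22 -0.59  1.73  0.13  1.23  0.16]
shift [0.943 0.199 1.568] turn [ 0.    0.   -0.01]
```

```bash
python3 -m inch '[[[0.15,0.03,0.1],[0,0,0]],[[0.3,0.06,0.2],[0,0,0]],[[0.45,0.09,0.35],[0,0,0]],[[0.6,0.12,0.5],[0,0,0]],[[0.75,0.15,0.65],[0,0,0]],[[0.9,0.18,0.8],[0,0,0]],[[0.92,0.19,0.95],[0,0,0]],[[0.92,0.19,1],[0,0,0]],[[0.92,0.19,1],[0,0,0]],[[0.92,0.19,1],[0,0,0]]]'
python3 - <<'E'
from h import *
for n in("top","side"):
    cv2.imwrite(f"pics/{n}2.png",manip.camera(n)[:,:,::-1])
a=cv2.resize(cv2.imread("pics/top2.png")[180:280,275:375],None,fx=4,fy=4); b=cv2.resize(cv2.imread("pics/side2.png")[170:270,300:400],None,fx=4,fy=4)
cv2.imwrite("pics/m2.png",np.hstack([a,b]))
rel([.5315,-.020,.015],down(99.8))
E
```

```text
clock: 10.15
position: [0.5311, -0.0229, 0.106]
ee_rot: [0.647, 0.762, 0.0, 0.0]
ft_force: [0.8, 0.4, 0.6]
grip_width: 0.551
grasp_force: 0.0
clock 10.25 pos [ 0.5312 -0.0228  0.1063] F [-0.2 -0.1  0.4] q [ 0.5   0.3  -0.62  1.83  0.2   1.07 -0.03]
shift [0.035 0.008 1.141] turn [ 0.001  0.001 -0.01 ]
```

View pics/m2.png

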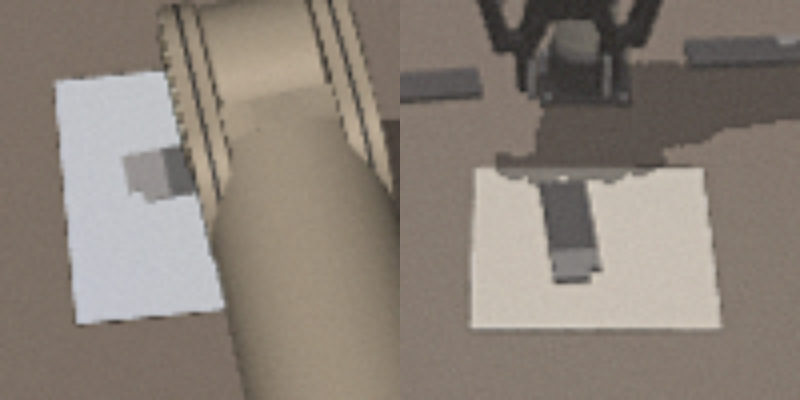

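The top crop shows only the frosted end sticking out left of the hand, with its tip at about (306.2,222.5) and the frost boundary at crop x≈165. The side crop shows the fingers centred over the sample's line.

```bash
python3 -c "
from h import *
print(onz('top',306.2,222.5,.009),onz('top',316,221.5,.009))"
python3 -m inch '[[[0.03,0,0.15],[0,0,0]],[[0.03,0,0.3],[0,0,0]],[[0.03,0,0.45],[0,0,0]],[[0.03,0,0.6],[0,0,0]],[[0.03,0,0.75],[0,0,0]],[[0.03,0,0.85],[0,0,0]],[[0.03,0,0.95],[0,0,0]],[[0.03,0,1],[0,0,0]],[[0.03,0,1],[0,0,0]],[[0.03,0,1],[0,0,0]]]'
python3 - <<'E'
from h import *
cv2.imwrite("pics/side3.png",cv2.resize(manip.camera("side")[170:270,290:410,::-1],None,fx=6,fy=6))
rel([.5315,-.020,.004],down(99.8))
E
```

```text
[0.5218714  0.06802081 0.009     ] [0.52418999 0.03921548 0.009     ]
clock: 11.25
position: [0.5307, -0.0199, 0.026]
ee_rot: [0.647, 0.763, 0.0, 0.0]
ft_force: [0.3, -0.6, -0.5]
grip_width: 0.548
grasp_force: 0.0
clock 11.3 pos [ 0.5308 -0.0199  0.0261] F [ 0.4 -0.   0.3] q [ 0.46  0.41 -0.59  1.89  0.28  0.92 -0.1 ]
shift [-0.002  0.009  0.276] turn [ 0.001  0.    -0.009]
```

View pics/side3.png

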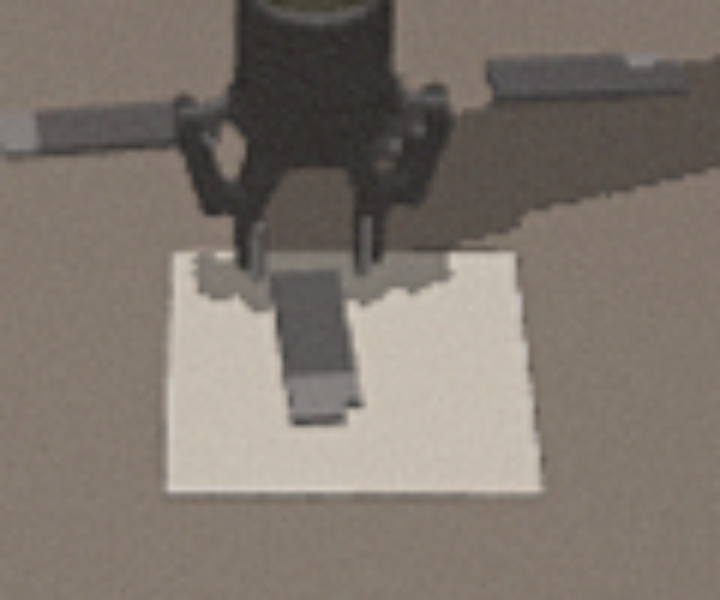

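The fingers straddle the sample's clear end: tips at crop x 255 and 370, sample edges at 273–343. I'm lowering to mat level.

```bash
python3 -m inch '[[[0,0,0.05],[0,0,0]],[[0,0,0.1],[0,0,0]],[[0,0,0.15],[0,0,0]],[[0,0,0.2],[0,0,0]],[[0,0,0.23],[0,0,0]],[[0,0,0.26],[0,0,0]],[[0,0,0.28],[0,0,0]],[[0,0,0.3],[0,0,0]],[[0,0,0.31],[0,0,0]],[[0,0,0.31],[0,0,0]]]'
```

```text
clock: 12.3
position: [0.5305, -0.0199, 0.0009]
ee_rot: [0.647, 0.763, -0.0, 0.0]
ft_force: [-0.5, -0.6, -0.4]
grip_width: 0.55
grasp_force: 0.0
```

```bash
python3 -m inch '[[[0,0,0.005],[0,0,0]],[[0,0,0.01],[0,0,0]],[[0,0,0.015],[0,0,0]],[[0,0,0.02],[0,0,0]],[[0,0,0.025],[0,0,0]],[[0,0,0.025],[0,0,0]],[[0,0,0.025],[0,0,0]],[[0,0,0.025],[0,0,0]],[[0,0,0.025],[0,0,0]],[[0,0,0.025],[0,0,0]]]'
```

```text
clock: 13.3
position: [0.5306, -0.0199, 0.0005]
ee_rot: [0.647, 0.763, -0.0, 0.0]
ft_force: [-9.5, -0.5, 21.8]
grip_width: 0.549
grasp_force: 11.1
```

```bash
python3 -m inch '[[[0,0,-0.025],[0,0,0]],[[0,0,-0.05],[0,0,0]],[[0,0,-0.05],[0,0,0]],[[0,0,-0.05],[0,0,0]],[[0,0,-0.05],[0,0,0]],[[0,0,-0.05],[0,0,0]],[[0,0,-0.05],[0,0,0]],[[0,0,-0.05],[0,0,0]],[[0,0,-0.05],[0,0,0]],[[0,0,-0.05],[0,0,0]]]'
python3 -m inch '[[[0,0,0],[0,0,0]],[[0,0,0],[0,0,0]],[[0,0,0],[0,0,0]],[[0,0,0],[0,0,0]],[[0,0,0],[0,0,0]],[[0,0,0],[0,0,0]],[[0,0,0],[0,0,0]],[[0,0,0],[0,0,0]],[[0,0,0],[0,0,0]],[[0,0,0],[0,0,0]]]' 0.3 40
```

```text
clock: 14.3
position: [0.5305, -0.02, 0.0029]
ee_rot: [0.647, 0.763, -0.0, 0.0]
ft_force: [0.1, -0.1, 0.2]
grip_width: 0.552
grasp_force: 0.0
clock: 15.3
position: [0.5307, -0.0199, 0.0032]
ee_rot: [0.647, 0.763, 0.0, 0.0]
ft_force: [-0.1, -0.5, 4.7]
grip_width: 0.401
grasp_force: 40.3
```

```bash
python3 -m inch '[[[0,0,-0.05],[0,0,0]],[[0,0,-0.12],[0,0,0]],[[0,0,-0.22],[0,0,0]],[[0,0,-0.33],[0,0,0]],[[0,0,-0.45],[0,0,0]],[[0,0,-0.57],[0,0,0]],[[0,0,-0.7],[0,0,0]],[[0,0,-0.82],[0,0,0]],[[0,0,-0.92],[0,0,0]],[[0,0,-1],[0,0,0]]]'
python3 -m inch '[[[0,0,-0.1],[0,0,0]],[[0,0,-0.2],[0,0,0.05]],[[0,0,-0.3],[0,0,0.15]],[[0,0,-0.4],[0,0,0.25]],[[0,0,-0.5],[0,0,0.35]],[[0,0,-0.6],[0,0,0.45]],[[0,0,-0.7],[0,0,0.55]],[[0,0,-0.8],[0,0,0.65]],[[0,0,-0.9],[0,0,0.75]],[[0,0,-0.95],[0,0,0.85]]]'
python3 - <<'E'
from h import *
s=.5**.5
Rf=Ro.from_matrix(np.array([[s,0,s],[0,-1,0],[s,0,-s]])); print(Rf.as_matrix().round(2).tolist())
cv2.imwrite("pics/side4.png",manip.camera("side")[:,:,::-1])
rel([.53,-.02,.19],Rf); rel([.53,-.02,.19],down(0))
E
```

```text
clock: 16.3
position: [0.5306, -0.02, 0.0837]
ee_rot: [0.647, 0.763, 0.0, 0.0]
ft_force: [0.1, -0.0, -0.2]
grip_width: 0.405
grasp_force: 39.8
clock: 17.3
position: [0.5306, -0.0198, 0.1598]
ee_rot: [0.862, 0.507, 0.0, 0.0]
ft_force: [0.5, 0.2, 0.3]
grip_width: 0.404
grasp_force: 39.8
[[0.71, 0.0, 0.71], [0.0, -1.0, 0.0], [0.71, 0.0, -0.71]]
clock 17.35 pos [ 0.5308 -0.0198  0.1602] F [ 0.1 -0.4  0.2] q [ 0.43  0.22 -0.54  1.78  0.12  1.17 -0.66]
shift [-0.006 -0.008 -0.372] turn [-0.528  0.902  1.277]
clock 17.35 pos [ 0.5308 -0.0198  0.1602] F [ 0.1 -0.4  0.2] q [ 0.43  0.22 -0.54  1.78  0.12  1.17 -0.66]
shift [-0.006 -0.008 -0.372] turn [ 1.000e-03 -1.000e-03  1.349e+00]
```

View pics/side4.png

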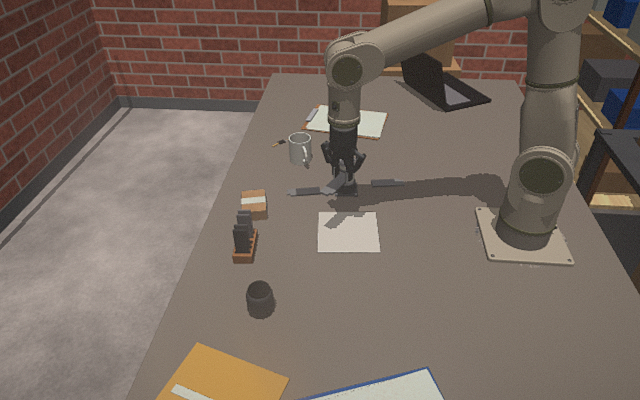

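The side view shows the sample gripped at its clear end and lifted, around (330,187), with the mat empty. Next I turn it in two stages.

```bash
python3 -m inch '[[[0,0,-0.1],[-0.03,0.05,0.07]],[[-0.02,-0.04,-0.2],[-0.06,0.1,0.14]],[[-0.04,-0.08,-0.3],[-0.09,0.15,0.21]],[[-0.06,-0.12,-0.4],[-0.12,0.2,0.28]],[[-0.08,-0.16,-0.5],[-0.15,0.25,0.35]],[[-0.1,-0.2,-0.55],[-0.18,0.3,0.42]],[[-0.12,-0.24,-0.6],[-0.21,0.36,0.5]],[[-0.14,-0.28,-0.6],[-0.24,0.41,0.58]],[[-0.16,-0.31,-0.6],[-0.27,0.46,0.65]],[[-0.18,-0.33,-0.6],[-0.3,0.51,0.72]]]'
python3 - <<'E'
from h import *
s=.5**.5
Rf=Ro.from_matrix(np.array([[s,0,s],[0,-1,0],[s,0,-s]]))
rel([.50,-.02,.20],Rf)
E
```

```text
clock: 18.35
position: [0.5, -0.0198, 0.2069]
ee_rot: [0.944, 0.237, 0.228, -0.0]
ft_force: [0.5, 1.0, 0.2]
grip_width: 0.4
grasp_force: 39.9
clock 18.35 pos [ 0.5    -0.0198  0.2069] F [0.5 1.  0.2] q [ 0.58 -0.22 -0.47  2.15 -0.36  0.77 -0.79]
shift [-0.038 -0.007  0.077] turn [-0.234  0.389  0.564]
```

Run:
```python
from h import *
s=.5**.5
Rf=Ro.from_matrix(np.array([[s,0,s],[0,-1,0],[s,0,-s]]))
rel([.57,-.02,.205],Rf)
print(onz("top",285,140,.0),onz("top",347,125,.038))
```

```text
clock 18.35 pos [ 0.5    -0.0198  0.2069] F [0.5 1.  0.2] q [ 0.58 -0.22 -0.47  2.15 -0.36  0.77 -0.79]
shift [0.675 0.391 0.398] turn [-0.234  0.389  0.564]
[0.77359409 0.12833069 0.        ] [ 0.80543646 -0.05843428  0.038     ]
```

```bash
python3 -m inch '[[[0.08,0.05,0.05],[-0.02,0.04,0.06]],[[0.17,0.1,0.1],[-0.05,0.08,0.12]],[[0.25,0.14,0.15],[-0.07,0.12,0.18]],[[0.34,0.19,0.2],[-0.1,0.17,0.24]],[[0.42,0.24,0.25],[-0.13,0.22,0.31]],[[0.5,0.29,0.3],[-0.16,0.27,0.38]],[[0.59,0.34,0.35],[-0.19,0.32,0.46]],[[0.67,0.39,0.4],[-0.22,0.37,0.53]],[[0.67,0.39,0.4],[-0.24,0.39,0.56]],[[0.67,0.39,0.4],[-0.24,0.39,0.56]]]'
python3 - <<'E'
from h import *
s=.5**.5
Rf=Ro.from_matrix(np.array([[s,0,s],[0,-1,0],[s,0,-s]]))
for n in("top","side"):
    cv2.imwrite(f"pics/{n}5.png",manip.camera(n)[:,:,::-1])
a=cv2.resize(cv2.imread("pics/top5.png")[110:260,260:410],None,fx=2.6,fy=2.6); b=cv2.resize(cv2.imread("pics/side5.png")[100:250,250:400],None,fx=2.6,fy=2.6)
cv2.imwrite("pics/m5.png",np.hstack([a,b]))
rel([.57,-.02,.205],Rf)
p=np.array(manip.get_obs()["position"]);R=Ro.from_quat(manip.get_obs()["ee_rot"]).as_matrix()
# expected tail / frost boundary / tip on label face centre line (grip at sample x=-35)
for sx in(-55,25,55):
    P=p+R@np.array([(sx+35)/1000,0,-.006]); print(sx,P.round(3),np.round(proj("top",P)),np.round(proj("side",P)))
E
```

```text
clock: 19.35
position: [0.5695, -0.0196, 0.2038]
ee_rot: [0.924, 0.002, 0.382, 0.003]
ft_force: [-0.2, -0.1, 0.1]
grip_width: 0.402
grasp_force: 39.9
clock 19.45 pos [ 0.5699 -0.0201  0.2045] F [ 0.4 -0.4  0.3] q [ 0.67 -0.22 -0.67  2.29 -0.41  0.26 -1.26]
shift [ 0.004 -0.002 -0.004] turn [0.004 0.001 0.008]
-55 [ 0.552 -0.02   0.195] [337. 204.] [335. 169.]
25 [ 0.608 -0.02   0.251] [337. 179.] [314. 151.]
55 [ 0.629 -0.02   0.272] [337. 169.] [307. 144.]
```

View pics/m5.png

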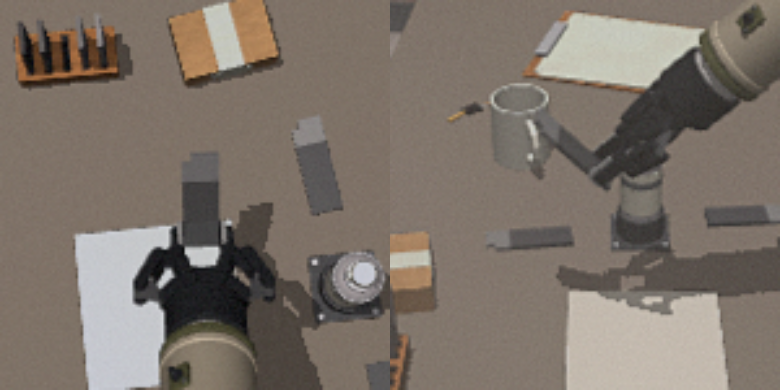

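The held sample shows in the top crop with its tip at (202,153) and the notch at upper left. In the side crop it leans at about 45° with its tip near (540,115). Both match the predicted pixels. I'll lower it about 2 cm so its centre sits near 0.21 m, then hand in.

```bash
python3 -m inch '[[[-0.03,0,0.03],[0,0,0]],[[-0.06,0,0.06],[0,0,0]],[[-0.09,0,0.09],[0,0,0]],[[-0.12,0,0.12],[0,0,0]],[[-0.15,0,0.15],[0,0,0]],[[-0.18,0,0.18],[0,0,0]],[[-0.18,0,0.18],[0,0,0]],[[-0.18,0,0.18],[0,0,0]],[[-0.18,0,0.18],[0,0,0]],[[-0.18,0,0.18],[0,0,0]]]'
python3 - <<'E'
from h import *
s=.5**.5
rel([.57,-.02,.185],Ro.from_matrix(np.array([[s,0,s],[0,-1,0],[s,0,-s]])))
print(manip.hand_in())
E
```

```text
clock: 20.45
position: [0.5702, -0.0202, 0.1844]
ee_rot: [0.924, 0.001, 0.383, 0.002]
ft_force: [0.2, -0.2, 0.3]
grip_width: 0.405
grasp_force: 39.9
clock 20.45 pos [ 0.5702 -0.0202  0.1844] F [ 0.2 -0.2  0.3] q [ 0.68 -0.18 -0.69  2.31 -0.39  0.2  -1.27]
shift [ 0.003 -0.002 -0.007] turn [ 0.004 -0.001  0.006]
the job is handed in; nothing more can be done
None
```

The job is handed in at 20.5 s: I pressed the nozzle cap fully down and let it spring back, then picked the sample up by its clear end and am holding it about 21 cm above the counter, frosted end up, label face up, leaned back 45° and square to the counter, facing the robot's side.

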